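# Shut the colour sample case

## Task

Pack up the paint-sample case: with the fingertips, gently push the upright colour-swatch flap down until it lies flat over the jars, and only then swing the blue hinged cover right over and press it fully shut. Only push, never pick anything up: leave the little jars, the beaker, the tin, the spatula and the wooden stirrer where they are, and finish with the hand clear.

Things in the scene. Friction and masses are not known exactly. Their poses are not given: they have to be found in the camera images.
- case: blue open sample case, fixed to the bench, 180 mm along its x, 240 mm along its y, rim 65 mm high, walls 6 mm; origin at the centre of its underside; z up, x points to the cover's hinge side (away from the robot), y to the flap's hinge side (the robot's left); turned up to 26 degrees either way. Four jars stand in it on a floor 12 mm above the bench
- flap (a joint): angle of the white swatch flap: 0 = flat over the jars (top 59 mm above the bench, below the rim), 1.57 = upright; starts at 1.35 to 1.75, stop at 1.9. It folds from the case's y side towards -y. Stiff friction hinge: stays at any angle, about 1 N at the free edge moves it; no spring or latch. While it stands, the cover strikes it when swung below about 1.35 rad
- flap_hinge (a point): middle of the flap's hinge line, which runs along the case's x, at (-12, 111, 55) mm in the case frame; on the flap's face that is the underside when flat (the inner face when upright; the outer face is 4 mm further out)
- flap_edge (a point): middle of the flap's free edge, half-way through its thickness; moves with it. The flap is a plate 130 mm along the hinge, 120 mm from hinge to free edge, 4 mm thick, 80 g, with coloured squares on both faces
- cover (a joint): angle of the blue cover: 0 = shut flat on the rim, 1.57 = upright along the far side of the case; starts at 1.5 to 1.75, stop at 1.95. It swings from beyond the case towards the robot (the case's -x). Stiff friction hinge: stays at any angle, 1 to 3 N at the free edge moves it, and it must be pushed all the way down; no spring or latch
- cover_hinge (a point): middle of the cover's hinge line, which runs along the case's y, at (90, 0, 65.5) mm in the case frame; on the cover's inner face (underside when shut; the outer face is 8 mm further out)
- cover_edge (a point): middle of the cover's free edge, half-way through its thickness, about 245 mm above the bench when upright; moves with it. The cover is a flat plate 180 mm from hinge to free edge, 240 mm along the hinge, 8 mm thick, about 0.2 kg
- jar0: small loose jar with a coloured lid, 42 mm across, 40 mm high, origin under its centre; stands inside the case, its top 52 mm above the bench; stays there
- jar1: small loose jar with a coloured lid, 42 mm across, 40 mm high, origin under its centre; stands inside the case, its top 52 mm above the bench; stays there
- jar2: small loose jar with a coloured lid, 42 mm across, 40 mm high, origin under its centre; stands inside the case, its top 52 mm above the bench; stays there
- jar3: small loose jar with a coloured lid, 42 mm across, 40 mm high, origin under its centre; stands inside the case, its top 52 mm above the bench; stays there
- beaker: loose glass beaker 70 mm across, 90 mm high, origin under its centre; stands by the right side (-y) of the case; to be left alone
- tin: loose steel paint tin 76 mm across, 85 mm high, origin under its centre; stands right of the beaker; to be left alone
- spatula: loose spatula 200 mm long, lying flat on the bench left (+y) of the stirrer, along the case's x; to be left alone
- stirrer: loose flat wooden stirring stick 220 x 18 x 6 mm, lying on the bench close to the left (+y) side of the case, along its x; to be left alone
Mind the look-alikes: they are no part of the job. Leave any purple look-alike of the jar2 alone. Leave any pink look-alike of the jar3 alone.

How it is judged (in metres and radians):
On the way, in this order (a step that is already met when the one before it is completed fails the run):
1. the flap lies folded down while the cover is still up (value of joint flap below 0.08 rad and value of joint cover above 1.1 rad), for 0.2 s.
2. the cover is shut over the folded flap (value of joint cover below 0.04 rad and value of joint flap below 0.08 rad), for 0.2 s.
At the end, for the whole second after the job is handed in: the flap lies flat (within 0.08 rad, 10 mm at its edge), the cover is shut on the rim (within 0.04 rad, 7 mm at its edge) and at rest, and jars, beaker and tin stand upright (all of step 2 and velocity of joint cover between -0.05 and 0.05 rad/s and angle between each of jar0, jar1, jar2, jar3, beaker, tin's own z axis and vertical below 0.3 rad); the robot touches nothing.
It fails at once if the cover is swung onto the flap while the flap still stands (value of joint cover below 1.1 rad and value of joint flap above 0.3 rad).
It fails at once if case, flap or cover is squeezed or shoved by the fingers with more than 80 N (contact force between the fingers and case above 80 N).
It fails at once if a jar is lifted or moved by more than 25 mm (distance of any of jar0, jar1, jar2, jar3 from where it was at the start of the episode above 0.025 m).
It fails at once if the beaker, tin, spatula or stirrer is moved by more than 25 mm (distance of any of beaker, tin, spatula, stirrer from where it was at the start of the episode above 0.025 m).
It also fails if it takes over 58 s, if anything falls off the work surface, if the arm or the gripper's body presses on something with over 40 N, if the wrist force passes 120 N, or if a joint passes its speed limit or range.

## Robot

A 6-joint arm with a two-finger parallel gripper is mounted at the origin on the work surface. World frame = base frame: x ahead of the robot, y to its left, z up, the work surface at z = 0. Lengths are in mm, angles in rad, forces in N, time in s.
With the tool pointing down it reaches from about 325 to 775 mm from the base axis. Payload 5.5 kg.
Tool frame: the origin (TCP) lies at the centre of the arm's flange, where the gripper is bolted on; the fingertips stand 182 mm ahead of it and the grasp point (between the pads) lies 163 mm ahead of it; y points along the fingers, x is the direction in which the jaws open and shut, and the axes are right-handed (so a half turn about y gives the same grasp; the last joint's range is limited). The gripper opens to 88 mm and grips with 3 to 60 N. Pads are 20 mm wide; open, the fingers measure 115 mm over their backs; the gripper's body (75 mm by 178 mm) begins 61 mm behind the grasp point.
Start: joints at [-1.213, 0.091, 1.231, -0, 1.82, -0.057], TCP at [241.806, -549.134, 404.631] pointing down, gripper open.
Joint ranges: [-2.87, 2.87], [-0.86, 2.18], [0.17, 2.46], [-1.51, 4.65], [0.06, 2.69], [-2.65, 2.65]. Speed limits (rad/s): [2.57, 2.57, 3.01, 3.14, 3.14, 3.14].

## Interface

Orientations are given as [roll, pitch, yaw] about the fixed x, y, z axes, in that order (R = Rz(yaw) Ry(pitch) Rx(roll)).
In Python, from workcell import env gives the robot as it stands. The module is installed in compiled form; this text tells all that it offers.
- The arm moves only by the tool jog_arm, never from a script. Its argument "motion" is a list of rows, each a list of 7 numbers: the finger opening in mm, from 0 to 87.8, then the shift along the tool's x, y, z in mm, then the turn, a rotation vector about the tool's x, y, z in rad. In form: [[jaw, tx, ty, tz, rx, ry, rz], ...]. A call has 1 to 10 rows; each row is the pose to reach, as a shift and turn from the pose commanded when the call began, along the tool's axes at that moment; what a row does not reach only later rows make up. A row lasts 1/10 s, in which the tool goes at most 50 mm and 8.59 degrees, less where a joint would pass 70% of its speed; a pose out of reach is approached as far as the arm can. A call with a gripper value outside its range is refused whole. The fingers move at their own pace and stop on an object; the grip force is fixed at half the most. Time passes only in rows, so rows that repeat a pose let the fingers close. It gives the time, the measured TCP pose, the force and the opening at its end, in the units of the state.
- env.observe(): the state, without advancing time (a new reading comes with each control period).
- env.camera(name): name is "side" or "top" or "wrist"; returns (picture, depth): 384x512x3 uint8, red, green, blue; 384x512 float32, mm along the optical axis (not along the pixel's ray), 0 where there is no reading.
- env.camera_params(name): a dict with "intrinsics" (3x3 intrinsics, pixels), "D" ([k1, k2, p1, p2, k3] as OpenCV has them; the pictures are not rectified), "cam_to_world" (4x4, takes a point from camera to world coordinates); the wrist camera has in their place "T_tool_cam" (4x4, takes a point from camera to tool coordinates, whose origin is the TCP and whose axes are the tool frame's). Camera axes: x right, y down, z forward; pixel columns grow to the right and rows downward; lengths in mm; the calibration is good to about 2 mm. A picture is of the moment at which its call begins: read the wrist's pose just before it. camera_params takes no time and is no camera call.
- env.hand_in(): hands the job in, once; it reports no verdict.
The state is a dict: "t": time; "joint_positions": joint angles; "joint_vel": joint speeds; "tau": joint torques, N m; "tcp_pos": TCP position; "tcp_rot": TCP orientation; "ft_force": force on the tool from outside, world axes, zero at the start; "ft_torque": the same for the moment, N m; "opening": opening from 0.0 (shut) to 1.0 (fully open).
Only numpy, scipy, OpenCV 4.12 (cv2) and the standard library are available. Lean on these libraries where they do the work, as an engineer would, in place of code of your own. Each camera call takes 0.05 s, during which the arm holds its last target. There are 200 camera calls.

## Working session

There is one attempt and no reset: what is moved stays moved. The work goes in short steps, Python scripts to look and compute and a tool call to move; the robot and the scene stay as the last step left them, time stands still between calls to the robot, and variables do not carry over. Pictures are saved under pics/ and viewed, about 8 in all and at most 12, crops included, and the job is handed in when it is done.

Besides the shell and the picture viewer there is one more tool, called after "Emit:" in YAML: its name, and indented under it one key for each argument. jog_arm: Moves the arm, as the interface text tells. Its arguments: {"type":"object","properties":{"motion":{"type":"array","items":{"type":"array","items":{"type":"number"}}}},"required":["motion"]}

```bash
mkdir -p pics; python3 - <<'E'
from workcell import env
import cv2,numpy as np
o=env.observe();print({k:np.round(v,3).tolist() for k,v in o.items()})
for n in("top","side"):
    p,d=env.camera(n);cv2.imwrite(f"pics/{n}0.png",p[...,::-1]);np.savez(f"pics/{n}0.npz",p=p,d=d)
    c=env.camera_params(n);print(n,{k:np.round(v,3).tolist() for k,v in c.items()})
E
```

```text
{'t': 0.0, 'joint_positions': [-1.213, 0.092, 1.232, 0.0, 1.82, -0.057], 'joint_vel': [-0.0, 0.002, 0.0, 0.001, -0.001, 0.001], 'tau': [0.001, -44.645, -40.644, 0.07, 0.029, -0.0], 'tcp_pos': [241.816, -549.18, 403.523], 'tcp_rot': [-1.571, 0.002, -1.156], 'ft_force': [-0.713, 1.181, 0.614], 'ft_torque': [0.025, -0.046, -0.002], 'opening': 0.998}
top {'intrinsics': [[489.319, 0.0, 251.542], [0.0, 489.319, 189.693], [0.0, 0.0, 1.0]], 'D': [-0.114, 0.0, 0.0, 0.0, 0.0], 'cam_to_world': [[-0.002, -0.988, 0.156, 282.982], [-1.0, 0.001, -0.009, 15.748], [0.009, -0.156, -0.988, 1358.318], [0.0, 0.0, 0.0, 1.0]]}
side {'intrinsics': [[435.214, 0.0, 251.998], [0.0, 435.214, 186.851], [0.0, 0.0, 1.0]], 'D': [-0.16, 0.0, 0.0, 0.0, 0.0], 'cam_to_world': [[0.929, -0.3, 0.219, 287.631], [-0.371, -0.724, 0.581, -557.351], [-0.016, -0.621, -0.784, 826.36], [0.0, 0.0, 0.0, 1.0]]}
```

View pics/top0.png

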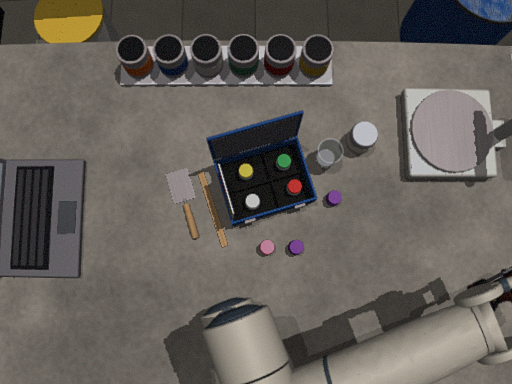

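View pics/side0.png

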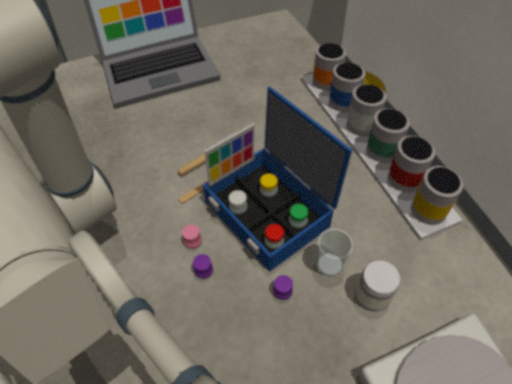

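```bash
cat > h.py <<'E'
import numpy as np,cv2
from workcell import env
def cloud(n,d):
    c=env.camera_params(n);K=np.array(c["intrinsics"]);D=np.array(c["D"]);T=np.array(c["cam_to_world"])
    v,u=np.mgrid[:384,:512];q=cv2.undistortPoints(np.stack([u,v],-1).reshape(-1,1,2).astype(float),K,D).reshape(384,512,2)
    P=np.dstack([q*d[...,None],d]);return P@T[:3,:3].T+T[:3,3]
def blue(p):
    h=cv2.cvtColor(p,cv2.COLOR_RGB2HSV);return (abs(h[...,0].astype(int)-110)<12)&(h[...,1]>120)&(h[...,2]>40)
E
python3 - <<'E'
from h import *
for n in("top","side"):
    z=np.load(f"pics/{n}0.npz");p,d=z["p"],z["d"];W=cloud(n,d);m=blue(p)&(d>0)
    roi=(W[...,0]>300)&(W[...,0]<680)&(W[...,1]>-250)&(W[...,1]<250)
    r=m&roi&(abs(W[...,2]-64)<5);P=W[r];print(n,len(P),"bench z",np.median(W[...,2][roi]))
    print(cv2.minAreaRect(P[:,:2].astype(np.float32)), P[:,2].mean())
    hi=roi&(W[...,2]>90)&m;Q=W[hi];print("hi",len(Q),Q.min(0).round(),Q.max(0).round(),Q[Q[:,2]>Q[:,2].max()-8].round()[:40:4].tolist())
    wh=roi&(W[...,2]>80)&(p.min(-1)>130);F=W[wh];print("white",len(F),F.round()[:60:4].tolist())
E
```

```text
top 489 bench z 2.6296315460922415
((515.8826293945312, -31.778671264648438), (178.66763305664062, 238.97689819335938), 16.622861862182617) 63.9633955540881
hi 328 [ 572. -116.  106.] [649. 110. 250.] [[648.0, -110.0, 245.0], [646.0, -103.0, 245.0], [646.0, -113.0, 245.0], [643.0, -98.0, 244.0], [644.0, -108.0, 243.0], [641.0, -89.0, 243.0], [640.0, -98.0, 246.0], [638.0, -77.0, 244.0], [637.0, -86.0, 249.0], [636.0, -70.0, 242.0]]
white 122 [[625.0, -200.0, 86.0], [624.0, -210.0, 90.0], [621.0, -221.0, 89.0], [617.0, -229.0, 85.0], [605.0, -177.0, 88.0], [594.0, -174.0, 89.0], [578.0, -174.0, 85.0], [574.0, -179.0, 89.0], [569.0, -181.0, 89.0], [567.0, -230.0, 87.0], [564.0, -227.0, 88.0], [562.0, -195.0, 84.0], [558.0, -203.0, 88.0], [557.0, -201.0, 82.0], [533.0, 85.0, 179.0]]
side 761 bench z 12.345723828667587
((518.6101684570312, -31.638336181640625), (181.84864807128906, 236.73248291015625), 16.87574005126953) 63.36538240361563
hi 714 [ 482. -118.   93.] [651. 106. 246.] [[581.0, 106.0, 244.0], [580.0, 103.0, 242.0], [587.0, 98.0, 244.0], [585.0, 94.0, 244.0], [585.0, 93.0, 242.0], [583.0, 94.0, 240.0], [588.0, 85.0, 245.0], [588.0, 85.0, 243.0], [587.0, 83.0, 242.0], [594.0, 78.0, 243.0]]
white 186 [[535.0, 89.0, 172.0], [527.0, 87.0, 172.0], [518.0, 81.0, 174.0], [509.0, 77.0, 175.0], [500.0, 76.0, 173.0], [485.0, 73.0, 176.0], [481.0, 74.0, 174.0], [477.0, 71.0, 174.0], [474.0, 69.0, 174.0], [472.0, 68.0, 173.0], [466.0, 65.0, 175.0], [462.0, 65.0, 175.0], [459.0, 64.0, 174.0], [456.0, 61.0, 174.0], [451.0, 59.0, 176.0]]
```

```bash
cat >> h.py <<'E'
from scipy.spatial.transform import Rotation as Ro
C0=np.array([516.8,-31.7,0]);RC=Ro.from_euler('z',0.292)
def tocase(P): return RC.inv().apply(np.atleast_2d(P)-C0)
def tip():
    o=env.observe();R=Ro.from_euler('xyz',o["tcp_rot"]);t=o["tcp_pos"]+R.apply([0,182,0])
    return o,R,tocase(t)[0]
def plan(target,yaw=0.292):
    """tool-frame shift & rotvec taking tip to case-frame target, tool down at yaw"""
    o,R,t=tip();G=Ro.from_euler('xyz',[-np.pi/2,0,yaw])
    w=RC.apply(target)+C0-G.apply([0,182,0])
    return R.inv().apply(w-o["tcp_pos"]).round(1),(R.inv()*G).as_rotvec().round(3)
E
python3 - <<'E'
from h import *
z=np.load("pics/side0.npz");p,d=z["p"],z["d"];W=cloud("side",d);S=tocase(W.reshape(-1,3)).reshape(W.shape)
m=(d>0)&(S[...,2]>80)&(abs(S[...,0]+12)<70)&(abs(S[...,1]-111)<60)
F=S[m];A=np.c_[F[:,2],np.ones(len(F))];print("flap y(z)",np.linalg.lstsq(A,F[:,1],rcond=None)[0],np.percentile(F,[1,50,99],axis=0).round())
m=(d>0)&(S[...,2]>90)&(abs(S[...,1])<100)&(abs(S[...,0]-95)<40)
F=S[m];A=np.c_[F[:,2],np.ones(len(F))];print("cover x(z)",np.linalg.lstsq(A,F[:,0],rcond=None)[0],np.percentile(F,[1,50,99],axis=0).round())
for a in([0,-30,160,260],):print(plan(a[1:]),tip()[2])
print(np.round(env.camera_params("wrist")["T_tool_cam"],2))
# tall things near
m=(d>0)&(S[...,2]>100)&(abs(S[...,0])<300)&(abs(S[...,1])<250)&(S[...,0]>130);print(np.percentile(S[m],[1,99],axis=0) if m.any() else 0)
E
```

```text
flap y(z) [-3.64822318e-02  1.13898329e+02] [[-73. 106.  81.]
 [-14. 109. 132.]
 [ 54. 113. 175.]]
cover x(z) [5.35575839e-02 8.73368606e+01] [[ 92. -98.  92.]
 [ 96.  -8. 180.]
 [106.  98. 245.]]
(array([-525.3,  -37.4,  450. ]), array([-1.000e-03, -1.448e+00, -1.000e-03])) [-412.32531517 -416.09146342  221.62390145]
[[ 1.    0.   -0.   -0.88]
 [ 0.   -0.28  0.96 19.16]
 [ 0.   -0.96 -0.28 76.55]
 [ 0.    0.    0.    1.  ]]
[[ 253.17086686 -249.35729912  100.46847955]
 [ 299.47276359 -112.70872684  127.02283484]]
```

Emit:
jog_arm:
  motion:
    - [0,-50,-20,40,0,-0.14,0]
    - [0,-100,-37,80,0,-0.28,0]
    - [0,-150,-37,120,0,-0.42,0]
    - [0,-200,-37,165,0,-0.56,0]
    - [0,-240,-37,205,0,-0.7,0]
    - [0,-280,-37,240,0,-0.84,0]
    - [0,-320,-37,274,0,-0.98,0]
    - [0,-360,-37,308,0,-1.12,0]
    - [0,-400,-37,342,0,-1.26,0]
    - [0,-440,-37,377,0,-1.4,0]

```text
t: 1.1
tcp_pos: [384.7, -72.7, 441.3]
tcp_rot: [-1.571, -0.0, 0.249]
ft_force: [1.2, -0.7, 0.8]
opening: 0.128
```

```bash
python3 - <<'E'
from h import *
print(tip()[2],plan([-30,160,240]),env.observe()["t"])
E
```

```text
[-138.26650859   -1.24347362  259.33227604] (array([101.3,  19.3, 165.7]), array([ 0.   , -0.043,  0.   ])) 1.1
```

Emit:
jog_arm:
  motion:
    - [0,25,0,40,0,-0.043,0]
    - [0,50,0,80,0,-0.043,0]
    - [0,76,0,124,0,-0.043,0]
    - [0,101,5,160,0,-0.043,0]
    - [0,101,19,166,0,-0.043,0]
    - [0,101,50,166,0,-0.043,0]
    - [0,101,85,166,0,-0.043,0]
    - [0,101,110,166,0,-0.043,0]
    - [0,101,110,166,0,-0.043,0]

```text
t: 2.0
tcp_pos: [441.8, 110.2, 326.7]
tcp_rot: [-1.57, 0.008, 0.287]
ft_force: [0.4, 0.2, -1.1]
opening: 0.006
```

```bash
python3 - <<'E'
from h import *
o,R,t=tip();print(t,o["tcp_rot"],o["opening"],env.observe()["t"])
p,d=env.camera("side");cv2.imwrite("pics/s1.png",p[...,::-1])
r=90
for th in np.arange(1.55,-0.01,-.14):
    y=111-r*np.cos(th)+4*np.sin(th)+10; z=55+r*np.sin(th)+4*np.cos(th)
    print(round(th,2),np.round([y,z],0),plan([-30,y,z])[0])
E
```

```text
[-32.46621517 157.66656639 144.75381764] [-1.57006873  0.00819038  0.2866256 ] 0.005507231678119834 2.0
1.55 [123. 145.] [  0.8   2.5 -34.3]
1.41 [111. 144.] [  0.9   3.1 -46.9]
1.27 [ 98. 142.] [  0.9   5.4 -59.3]
1.13 [ 86. 138.] [  1.    9.5 -71.3]
0.99 [ 75. 132.] [  1.1  15.1 -82.5]
0.85 [ 65. 125.] [  1.2  22.3 -92.9]
0.71 [ 55. 117.] [   1.3   30.8 -102.1]
0.57 [ 47. 107.] [   1.4   40.6 -110.1]
0.43 [41. 96.] [   1.4   51.4 -116.6]
0.29 [36. 85.] [   1.5   63.  -121.6]
0.15 [33. 72.] [   1.6   75.1 -124.9]
0.01 [31. 60.] [   1.7   87.6 -126.5]
```

View pics/s1.png

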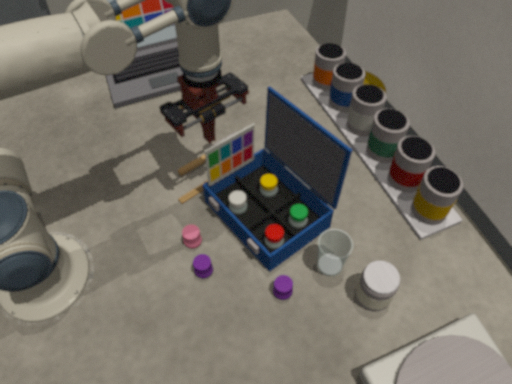

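The closed fingers hang behind the flap (tips around pixel (208,135)), and the flap still stands at (232,155). I'll start the arc push.

Emit:
jog_arm:
  motion:
    - [0,1,2,-17,0,0,0]
    - [0,1,2,-34,0,0,0]
    - [0,1,3,-47,0,0,0]
    - [0,1,5,-59,0,0,0]
    - [0,1,9,-71,0,0,0]
    - [0,1,15,-82,0,0,0]
    - [0,1,22,-93,0,0,0]
    - [0,1,31,-102,0,0,0]
    - [0,1,41,-110,0,0,0]
    - [0,1,51,-117,0,0,0]

```text
t: 3.05
tcp_pos: [476.9, -1.7, 279.3]
tcp_rot: [-1.57, 0.001, 0.287]
ft_force: [-0.6, 1.3, 0.3]
opening: 0.006
```

```bash
python3 - <<'E'
from h import *
o,R,t=tip();print(t,o["ft_force"])
p,d=env.camera("side");cv2.imwrite("pics/s2.png",p[150:300,130:400,::-1].repeat(2,0).repeat(2,1))
for y,z in((37,85),(34,72),(32,60),(31,57)):print(y,z,plan([-30,y,z])[0])
E
```

```text
[-29.72749012  40.27050513  97.27476508] [-0.64660101  1.28732658  0.28008716]
37 85 [ 0.  10.2 -2.7]
34 72 [ 0.1 23.2 -5.7]
32 60 [ 0.2 35.2 -7.7]
31 57 [ 0.2 38.2 -8.7]
```

View pics/s2.png

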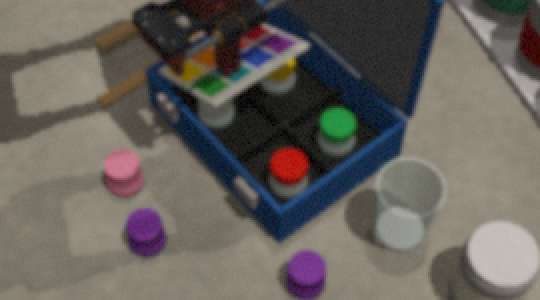

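The flap is tilted roughly half-way, with the fingertip on its outer face at about (228,65) in the crop. I'll carry on pushing it down.

Emit:
jog_arm:
  motion:
    - [0,0,10,-3,0,0,0]
    - [0,0,20,-5,0,0,0]
    - [0,0,29,-7,0,0,0]
    - [0,0,36,-8,0,0,0]
    - [0,0,39,-8,0,0,0]
    - [0,0,40,-8,0,0,0]
    - [0,0,40,-8,0,0,0]

```text
t: 3.8
tcp_pos: [478.9, -8.7, 241.3]
tcp_rot: [-1.571, 0.0, 0.287]
ft_force: [-3.6, -0.3, 4.7]
opening: 0.006
```

```bash
python3 - <<'E'
from h import *
o,R,t=tip();print(t,o["ft_force"])
p,d=env.camera("side");S=tocase(cloud("side",d).reshape(-1,3)).reshape(384,512,3)
m=(d>0)&(S[...,0]>5)&(S[...,0]<48)&(S[...,1]<105)&(S[...,1]>-5)&(S[...,2]>30)&(S[...,2]<120)
F=S[m];A=np.c_[F[:,1]-111,np.ones(len(F))];print(len(F),np.linalg.lstsq(A,F[:,2],rcond=None)[0],np.percentile(F,[2,50,98],axis=0).round())
E
```

```text
[-29.80169137  32.91902056  59.27640307] [-3.56487098 -0.32352689  4.70631557]
408 [1.05632825e-02 5.95889796e+01] [[ 6. -4. 56.]
 [26. 24. 59.]
 [47. 55. 61.]]
```

Emit:
jog_arm:
  motion:
    - [0,0,2,0,0,0,0]
    - [0,0,3,0,0,0,0]
    - [0,0,3,0,0,0,0]
    - [0,0,-20,0,0,0,0]
    - [0,0,-60,0,0,0,0]
    - [0,-10,-110,-5,0,0,0]
    - [0,-10,-160,-15,0,0,0]
    - [0,-10,-210,-25,0,0,0]
    - [0,-10,-215,-32,0,0,0]
    - [0,-10,-215,-32,0,0,0]

```text
t: 4.85
tcp_pos: [478.7, -42.8, 457.5]
tcp_rot: [-1.573, -0.004, 0.286]
ft_force: [-0.3, 0.2, 0.2]
opening: -0.001
```

```bash
python3 - <<'E'
from h import *
o,R,t=tip();print(t,o["ft_force"])
p,d=env.camera("side");S=tocase(cloud("side",d).reshape(-1,3)).reshape(384,512,3);cv2.imwrite("pics/s3.png",p[...,::-1])
m=(d>0)&(abs(S[...,0]+12)<55)&(S[...,1]<100)&(S[...,1]>-4)&(S[...,2]>30)&(S[...,2]<120)
F=S[m];A=np.c_[F[:,1]-111,np.ones(len(F))];print(len(F),np.linalg.lstsq(A,F[:,2],rcond=None)[0],np.percentile(F,[2,50,98],axis=0).round())
m=(d>0)&(S[...,2]>90)&(S[...,2]<250)&(abs(S[...,1])<100)&(abs(S[...,0]-95)<40)
F=S[m];A=np.c_[F[:,2],np.ones(len(F))];print("cover x(z)",np.linalg.lstsq(A,F[:,0],rcond=None)[0])
print(plan([145,0,275]),plan([145,0,205]))
E
```

```text
[-3.90096026e+01 -3.48593738e-02  2.75454498e+02] [-0.29274049  0.17718682  0.18525513]
1791 [1.05836383e-02 5.92547405e+01] [[-65.  -2.  56.]
 [-14.  46.  59.]
 [ 40.  98.  62.]]
cover x(z) [5.28693899e-02 8.74570080e+01]
(array([184.5,  -1.9,   0.4]), array([-0.   , -0.006,  0.   ])) (array([184.5,  68.1,   0.4]), array([-0.   , -0.006,  0.   ]))
```

View pics/s3.png

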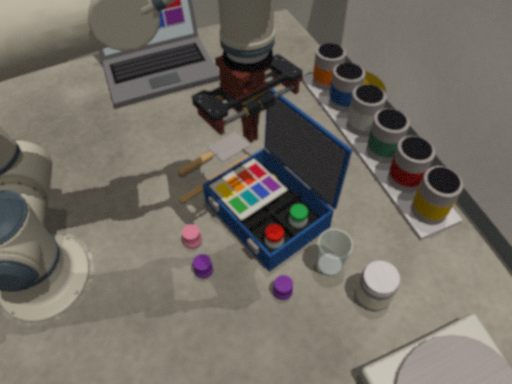

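The flap lies flat over two jars at (248,190), and the cover is still up. Next I'll go over the cover's edge and down behind it.

Emit:
jog_arm:
  motion:
    - [0,40,-4,0,0,0,0]
    - [0,80,-4,0,0,0,0]
    - [0,120,-4,0,0,0,0]
    - [0,160,-4,0,0,0,0]
    - [0,186,-4,0,0,0,0]
    - [0,186,-3,0,0,0,0]
    - [0,186,20,0,0,0,0]
    - [0,186,50,0,0,0,0]
    - [0,186,62,0,0,0,0]
    - [0,186,62,0,0,0,0]

```text
t: 5.9
tcp_pos: [656.2, 10.4, 389.6]
tcp_rot: [-1.569, 0.007, 0.287]
ft_force: [-0.8, -0.5, -1.1]
opening: 0.005
```

```bash
python3 - <<'E'
from h import *
o,R,t=tip();print(t,o["ft_force"],o["tcp_rot"])
r=145
for th in np.arange(1.62,-0.01,-.1):
    x=90-r*np.cos(th)+8*np.sin(th)+13.5; z=65.5+r*np.sin(th)+8*np.cos(th)
    print(round(th,2),np.round([x,z],0),plan([x,0,z])[0])
E
```

```text
[144.43259288   0.59616473 207.57843934] [-0.82046322 -0.50913039 -1.05077665] [-1.56860179  0.00650409  0.28706346]
1.62 [119. 210.] [-27.   -2.2  -0.3]
1.52 [104. 211.] [-41.5  -2.9  -0.4]
1.42 [ 90. 210.] [-56.   -2.1  -0.5]
1.32 [ 75. 208.] [-70.3   0.1  -0.5]
1.22 [ 61. 204.] [-84.4   3.7  -0.6]
1.12 [ 48. 200.] [-98.    8.7  -0.7]
1.02 [ 34. 193.] [-111.1   15.1   -0.8]
0.92 [ 22. 186.] [-123.4   22.7   -0.9]
0.82 [ 10. 177.] [-135.    31.5   -0.9]
0.72 [ -0. 167.] [-145.6   41.4   -1. ]
0.62 [-10. 156.] [-155.1   52.3   -1.1]
0.52 [-18. 144.] [-163.6   64.1   -1.1]
0.42 [-26. 132.] [-170.8   76.8   -1.2]
0.32 [-32. 119.] [-176.7   90.    -1.3]
0.22 [-36. 105.] [-181.2  103.8   -1.3]
0.12 [-39.  91.] [-184.3  118.    -1.4]
0.02 [-41.  76.] [-186.1  132.4   -1.4]
```

Emit:
jog_arm:
  motion:
    - [0,-14,0,0,0,0,0]
    - [0,-27,-2,0,0,0,0]
    - [0,-41,-2,0,0,0,0]
    - [0,-56,-2,0,0,0,0]
    - [0,-70,0,0,0,0,0]
    - [0,-84,4,0,0,0,0]
    - [0,-98,9,-1,0,0,0]
    - [0,-111,15,-1,0,0,0]
    - [0,-123,23,-1,0,0,0]
    - [0,-135,32,-1,0,0,0]

```text
t: 6.9
tcp_pos: [527.0, -28.9, 364.0]
tcp_rot: [-1.572, -0.004, 0.287]
ft_force: [-0.3, -0.1, 2.1]
opening: 0.006
```

```bash
python3 - <<'E'
from h import *
o,R,t=tip();print(t,o["ft_force"],o["tcp_rot"])
p,d=env.camera("side");cv2.imwrite("pics/s4.png",p[...,::-1])
r=145
for th in np.arange(.72,-0.07,-.1):
    x=90-r*np.cos(th)+8*np.sin(th)+13.5; z=65.5+r*np.sin(th)+8*np.cos(th)
    print(round(th,2),np.round([x,z],0),plan([x,0,z])[0])
E
```

```text
[ 11.28408858  -0.58864814 181.97300805] [-0.28539518 -0.12370034  2.10990743] [-1.57243815 -0.00414844  0.28695433]
0.72 [ -0. 167.] [-9.7 13.1  0.3]
0.62 [-10. 156.] [-19.3  23.9   0.3]
0.52 [-18. 144.] [-27.8  35.7   0.2]
0.42 [-26. 132.] [-35.1  48.3   0.2]
0.32 [-32. 119.] [-41.1  61.5   0.2]
0.22 [-36. 105.] [-45.8  75.2   0.1]
0.12 [-39.  91.] [-49.   89.4   0.1]
0.02 [-41.  76.] [-5.080e+01  1.038e+02  1.000e-01]
```

View pics/s4.png

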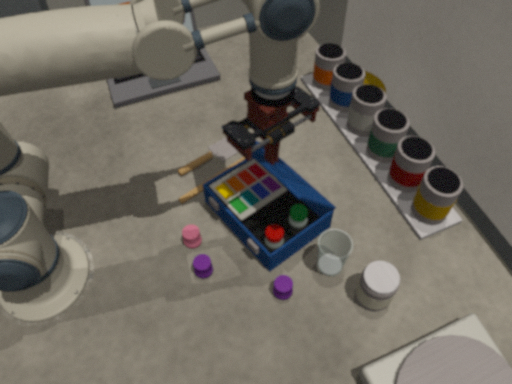

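```bash
python3 - <<'E'
from h import *
for n in("top","side"):
    p,d=env.camera(n);S=tocase(cloud(n,d).reshape(-1,3)).reshape(384,512,3);cv2.imwrite(f"pics/{n}5.png",p[...,::-1])
    m=blue(p)&(d>0)&(abs(S[...,1])<130)&(abs(S[...,0])<300)&(S[...,2]>75)&(S[...,2]<270);F=S[m]
    print(n,m.sum(),F[::max(1,len(F)//25)].round().tolist())
E
```

```text
top 1126 [[87.0, 18.0, 81.0], [29.0, 31.0, 267.0], [84.0, 86.0, 84.0], [72.0, 66.0, 97.0], [15.0, -65.0, 162.0], [-11.0, -118.0, 192.0], [70.0, 97.0, 100.0], [62.0, 88.0, 108.0], [57.0, 82.0, 112.0], [36.0, 42.0, 140.0], [31.0, 38.0, 144.0], [25.0, 32.0, 153.0], [19.0, 25.0, 156.0], [-15.0, -50.0, 197.0], [43.0, 112.0, 130.0], [27.0, 81.0, 150.0], [-25.0, -43.0, 207.0], [21.0, 93.0, 157.0], [-25.0, -18.0, 205.0], [14.0, 98.0, 161.0], [-13.0, 41.0, 196.0], [4.0, 102.0, 177.0], [-24.0, 37.0, 207.0], [-23.0, 56.0, 205.0], [-12.0, 111.0, 195.0], [-26.0, 115.0, 196.0]]
side 1280 [[54.0, 104.0, 121.0], [-4.0, 25.0, 187.0], [-20.0, 1.0, 204.0], [51.0, 21.0, 124.0], [-22.0, -17.0, 201.0], [-25.0, -23.0, 202.0], [-24.0, -31.0, 202.0], [-23.0, -36.0, 201.0], [84.0, -1.0, 86.0], [70.0, -15.0, 102.0], [53.0, -28.0, 121.0], [32.0, -46.0, 147.0], [20.0, -56.0, 160.0], [5.0, -68.0, 176.0], [-4.0, -78.0, 187.0], [-8.0, -84.0, 190.0], [-22.0, -94.0, 206.0], [80.0, -65.0, 91.0], [53.0, -80.0, 121.0], [19.0, -98.0, 161.0], [-13.0, -114.0, 197.0], [-24.0, -113.0, 200.0], [54.0, -104.0, 121.0], [49.0, -110.0, 125.0], [23.0, -117.0, 145.0], [75.0, -117.0, 86.0]]
```

View pics/top5.png

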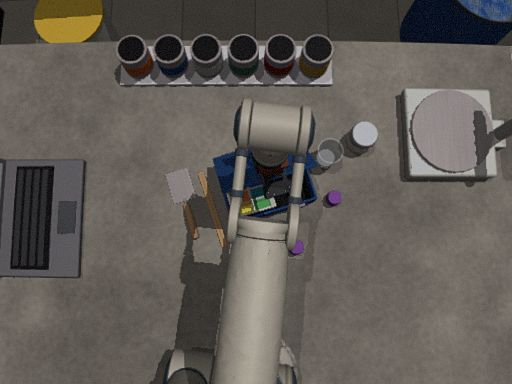

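The top view shows the blue cover tilted over the case at about (250,165), and depth puts it near 0.87 rad. It just looked edge-on to the side camera. I'll continue closing it.

Emit:
jog_arm:
  motion:
    - [0,-10,13,0,0,0,0]
    - [0,-19,24,0,0,0,0]
    - [0,-28,36,0,0,0,0]
    - [0,-35,48,0,0,0,0]
    - [0,-41,61,0,0,0,0]
    - [0,-46,75,0,0,0,0]
    - [0,-49,89,0,0,0,0]
    - [0,-51,98,0,0,0,0]
    - [0,-51,103,0,0,0,0]
    - [0,-51,105,0,0,0,0]

```text
t: 8.05
tcp_pos: [478.9, -43.2, 256.2]
tcp_rot: [-1.571, 0.001, 0.287]
ft_force: [-1.7, 0.4, 1.7]
opening: 0.01
```

```bash
cat > chk.py <<'E'
from h import *
o,R,t=tip();print(t,o["ft_force"],o["t"])
for n in("top","side"):
    p,d=env.camera(n);S=tocase(cloud(n,d).reshape(-1,3)).reshape(384,512,3);cv2.imwrite(f"pics/{n}_c.png",p[...,::-1])
    m=blue(p)&(d>0)&(abs(S[...,1])<110)&(abs(S[...,0])<80)&(S[...,2]>66)&(S[...,2]<110);F=S[m]
    if len(F)>20:
        A=np.c_[90-F[:,0],np.ones(len(F))];print(n,len(F),"slope,z",np.linalg.lstsq(A,F[:,2],rcond=None)[0],"edge z",np.median(F[F[:,0]<-50][:,2]),"mid",np.median(F[:,2]))
E
python3 chk.py
```

```text
[-39.78586695  -0.09575422  74.17697645] [-1.67820875  0.39045532  1.70756151] 8.05
top 1404 slope,z [2.74540369e-03 7.28256454e+01] edge z 73.26073331650967 mid 73.13291536594896
side 3815 slope,z [1.14619256e-03 7.28795993e+01] edge z 72.9317609263379 mid 72.99037653232368
```

Emit:
jog_arm:
  motion:
    - [0,0,2,0,0,0,0]
    - [0,0,4,0,0,0,0]
    - [0,0,4,0,0,0,0]
    - [0,0,4,0,0,0,0]

```text
t: 8.55
tcp_pos: [478.9, -43.2, 255.6]
tcp_rot: [-1.572, -0.002, 0.287]
ft_force: [-6.5, 1.7, 13.0]
opening: 0.006
```

The force rises to 13 N against a hard stop, so the cover is fully seated. I'll lift clear.

Emit:
jog_arm:
  motion:
    - [0,0,-5,0,0,0,0]
    - [0,0,-30,0,0,0,0]
    - [0,0,-70,0,0,0,0]
    - [0,0,-110,0,0,0,0]
    - [0,-40,-150,0,0,0,0]
    - [0,-80,-180,0,0,0,0]
    - [0,-80,-180,0,0,0,0]

```text
t: 9.25
tcp_pos: [399.6, -66.3, 438.3]
tcp_rot: [-1.576, -0.008, 0.286]
ft_force: [1.5, 0.4, -0.5]
opening: 0.004
```

```bash
python3 chk.py
```

```text
[-120.80092499   -0.32562501  256.35398079] [ 1.53755462  0.39365504 -0.47617112] 9.25
top 2646 slope,z [2.27729776e-03 7.28477765e+01] edge z 73.04641509647125 mid 72.97864530068499
side 5939 slope,z [5.29412199e-04 7.28881316e+01] edge z 72.89528346163705 mid 72.94165989375948
```

View pics/side_c.png

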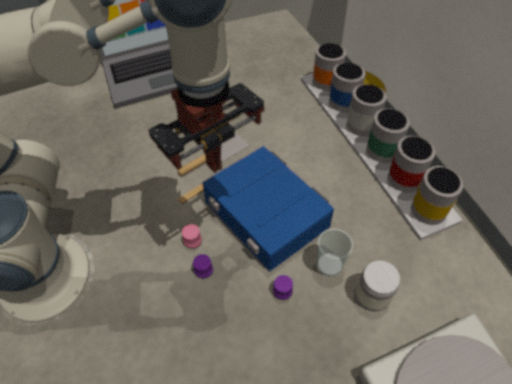

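The cover lies flat and shut at (268,205). The beaker (334,252), tin (378,285) and decoys are where they were, and the hand is clear.

```bash
python3 -c "
from workcell import env
print(env.hand_in())"
```

```text
the job is handed in; nothing more can be done
None
```

The paint-sample case is packed and handed in at about 9.5 s. I pushed the flap flat with the closed fingertips, then swung the blue cover over from behind and pressed it shut. The hand-in gives no verdict.

- **Flap:** it measured within about 0.01 rad of flat, with the cover still up at about 1.62 rad. Once the cover was shut it could not be seen again.
- **Cover:** after I lifted away, it measured within about 0.003 rad of shut, at the expected height of 73 mm. The last press met a hard stop at 13 N.
- **Forces and clearance:** every force reading was 13 N or less, and the hand finished well above the case.
- **Other objects:** in the last picture the beaker, tin and look-alikes looked unmoved by eye. The spatula and stirrer were partly hidden by the hand, and the jars were under the cover, so I did not check those at the end.

One side view seemed to show the cover missing half-way through. It was only edge-on to that camera, and depth from both cameras confirmed where it was.

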